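# Hold the powder funnel over the tared flask

## Task

The flask on the balance has been tared and a colleague is about to spoon powder into it: lift the blue funnel out of its rack by the flat handle on its side, pinching it only gently because the thin plastic is brittle, and carry it over the bottles and the balance's draft shield. Finish while still holding it, upright and still, with its stem centred over the mouth of the flask and the stem's end about a centimetre above the flask's rim, the hand on the handle so that the funnel's mouth stays open to the spoon. Neither the funnel nor the robot may touch the flask or the balance, and the white funnel, the bottles and the jars stay as they stand.

Things in the scene. Friction and masses are not known exactly. Their poses are not given: they have to be found in the camera images.
- blue_funnel: the funnel to carry: blue brittle plastic, 30 to 65 g, in either hole of the rack. Origin = centre of the stem's lower end, z up its axis. Stem 18 mm outside, 15 mm bore, 28 mm long; cone widening to 68 mm across at 72 mm; upright rim up to 80 mm. Flat handle out along its own -x from the rim to 73 mm from the axis: 8 mm thick (y), 26 mm high (58 to 84 mm above the stem's end)
- blue_funnel_handle (a point): middle of the blue funnel's handle, 56 mm from the axis along -x, 71 mm above the stem's end: pinch here from above across the 8 mm (funnel's y). Fingertips meet the rack's shelf 29 mm below this point. The plastic cracks if the two pads together press with more than 90 N; 20 to 35 N per pad carries it safely
- blue_funnel_stem_end (a point): centre of the lower end of the blue funnel's stem (the same point as its origin), the end that has to hover over the flask
- blue_funnel_mouth (a point): centre of the blue funnel's upper rim, 80 mm above the stem's end
- white_funnel: the other funnel, same shape in white, standing in the rack's other hole; leave it. Origin as for the blue one
- rack: grey metal funnel rack, fixed: shelf 85 x 250 mm (x, y), top 72 mm above the bench, two 34 mm holes 60 mm either side of its centre along its y; funnels hang in them by their cones, stem end 30 mm and rim 110 mm above the bench, handle within 25 degrees of the rack's -x. Origin = centre of its underside
- balance: cream precision balance, fixed, console towards its own -x. Origin on the bench under the pan's centre; housing 200 mm wide (y), from 203 mm before to 110 mm behind the origin, 58 mm high; round steel pan 120 mm across, top at 68 mm; round it an open-topped clear draft shield, 184 mm square, upper edge 144 mm above the bench
- flask: loose 250 ml clear glass conical flask, 130 g, standing on the pan, within about 1 cm of its centre. Origin = centre of its underside; 85 mm across at the foot, 145 mm high, neck 34 mm outside with a 37 mm rim, opening 30 mm
- flask_mouth (a point): centre of the flask's mouth at the level of its rim, 145 mm above the flask's origin (213 mm above the bench)
- bottle0: loose white reagent bottle with a blue cap, 66 mm across, 150 mm high, standing between rack and balance; origin = centre of its underside
- bottle1: as bottle0, 62 mm across, 145 mm high
- bottle2: as bottle0, 60 mm across, 158 mm high (the tallest)
- jar0: loose glass jar with a brown paper cap, 68 mm across, 105 mm high, at the back; origin = centre of its underside
- jar1: as jar0
- jar2: as jar0
Not all that is in view belongs to the job. What is shaped like the flask but green or pink is not meant.

How it is judged:
By the outcome, as a careful person would: the job done as asked, in the order asked, and still so for the second after the job is handed in, while the arm keeps its last pose, push and grip.
It also fails if it takes over 40 s, if anything falls off the work surface, if the arm or the gripper's body presses on something with over 40 N, if the wrist force passes 120 N, or if a joint passes its speed limit or range.

## Robot

A 6-joint arm with a two-finger parallel gripper is mounted at the origin on the work surface. World frame = base frame: x ahead of the robot, y to its left, z up, the work surface at z = 0. Lengths are in m, angles in degrees, forces in N, time in s.
With the tool pointing down it reaches from about 0.25 to 0.725 m from the base axis. Payload 9.7 kg.
Tool frame: the origin (TCP) lies on the centre line of the jaws, within the pads' length; the fingertips stand 19 mm ahead of it and the grasp point (between the pads) is the TCP; z points along the fingers, y is the direction in which the jaws open and shut (so a half turn about z gives the same grasp; the last joint's range is limited). The gripper opens to 85 mm and grips with 20 to 120 N. Pads are 22 mm wide; open, the fingers measure 114 mm over their backs; the gripper's body (76 mm by 85 mm) begins 54 mm behind the grasp point. The pads swing forward as they close: fully open they stand 13 mm farther back than shut.
Start: joints at [68.182, 4.979, 10.078, 95.1, 0, 90], TCP at [0.204, 0.511, 0.25] pointing down, gripper open.
Joint ranges: [-179.16, 179.16], [-48.56, 103.87], [-65.8, 70.77], [-126.05, 130.52], [-82.76, 87.17], [-180, 180]. Speed limits (degrees/s): [127.2, 127.2, 147.25, 180, 180, 180].

## Interface

Orientations are given as [roll, pitch, yaw] about the fixed x, y, z axes, in that order (R = Rz(yaw) Ry(pitch) Rx(roll)).
In Python, from workcell import bot gives the robot as it stands.
- The arm moves only by the tool servo_tool, never from a script. Its argument "motion" is a list that holds one entry, the list of rows, each a list of 6 numbers: the shift along the tool's x, y, z in mm, then the turn, a rotation vector about the tool's x, y, z in rad. A call has 1 to 5 rows; each row shifts and turns the commanded pose from where the row before left it, along the tool's axes as they then stand; what a row does not reach is not made up. A row lasts 1/10 s, in which the tool goes at most 50 mm and 8.59 degrees, less where a joint would pass 70% of its speed; a pose out of reach is approached as far as the arm can. A call is refused whole if a number of a shift passes 50 or a number of a turn 0.15, either way. A call with a gripper value outside its range is refused whole. "gripper" is the finger opening in mm, from 0 to 85.4, set as the call begins (left out, the last holds). The fingers move at their own pace and stop on an object; "newtons" is the grip in N (left out, the last holds). Time passes only in rows, so rows that do not move let the fingers close. It gives the time, the measured TCP pose, the force and the opening at its end, in the units of the state.
- bot.get_obs(): the state, without advancing time (a new reading comes with each control period).
- bot.camera(name): name is "side" or "top" or "wrist"; returns a dict with "color" (400x640x3 uint8, red, green, blue), "fx", "fy", "cx", "cy" (pixels), "R" (3x3) and "t" (3): a world point X has camera coordinates R X + t. Camera axes: x right, y down, z forward; pixel columns grow to the right and rows downward; lengths in m; the calibration is good to about 2 mm. A picture is of the moment at which its call begins. There is no depth.
- bot.job_done(): hands the job in, once; it reports no verdict.
Trained networks look in a picture, given as the dict that the camera call returned (one of the last four; its "shot" number tells which), for a name from the list of things; names that differ only in an ending like _2 or _b are one class to them, and where a whole thing is asked for, a point or a joint stands for the part that bears it (a point fixed in the world has none). Each returns a list of dicts, best first, with "confidence" (0 to 1); they miss things now and then, are a little off and sometimes report something else, mostly with a low value. They report only what shows in the picture. A call takes as long as a camera call. They do not tell look-alikes from the thing itself.
- bot.look_for(picture, label): "rect" ([left, top, width, height] in pixels, round what is visible of it).
The state is a dict: "time": time; "q": joint angles; "qd": joint speeds; "joint_efforts": joint torques, N m; "ee_pos": TCP position; "tcp_rot": TCP orientation; "wrist_force": force on the tool from outside, world axes, zero at the start; "torque": the same for the moment, N m; "opening": finger opening in m.
Only numpy, scipy, OpenCV 4.12 (cv2) and the standard library are available. Lean on these libraries where they do the work, as an engineer would, in place of code of your own. Each camera call takes 0.05 s, during which the arm holds its last target.

## Working session

There is one attempt and no reset: what is moved stays moved. The work goes in short steps, Python scripts to look and compute and a tool call to move; the robot and the scene stay as the last step left them, time stands still between calls to the robot, and variables do not carry over. Pictures are saved under pics/ and viewed, and the job is handed in when it is done.

Besides the shell and the picture viewer there is one more tool, called as a command line: name --argument value ..., lists and objects as JSON in quotes. servo_tool: Moves the arm, as the interface text tells. Its arguments: {"type":"object","properties":{"motion":{"type":"array","items":{"type":"array","items":{"type":"array","items":{"type":"number"}}}},"gripper":{"type":"number"},"newtons":{"type":"number"}},"required":["motion"]}

```bash
mkdir -p pics; ls; cat > h.py <<'E'
import numpy as np,cv2,pickle
from workcell import bot
def snap(n,f):
    p=bot.camera(n); cv2.imwrite('pics/'+f,p['color'][:,:,::-1]); pickle.dump(p,open('pics/'+f+'.pkl','wb')); return p
def proj(p,X):
    c=np.array(p['R'])@np.array(X)+np.array(p['t']); return np.array([p['fx']*c[0]/c[2]+p['cx'],p['fy']*c[1]/c[2]+p['cy']])
def ray(p,uv):
    R=np.array(p['R']);t=np.array(p['t']); d=R.T@np.array([(uv[0]-p['cx'])/p['fx'],(uv[1]-p['cy'])/p['fy'],1]); return -R.T@t,d
def atz(p,uv,z):
    o,d=ray(p,uv); return o+d*(z-o[2])/d[2]
E
python3 - <<'E'
from h import *
o=bot.get_obs(); print(o)
for n in ['top','side','wrist']:
    p=snap(n,n+'0.png'); print(n,p['fx'],(-np.array(p['R']).T@np.array(p['t'])).round(3),np.array(p['R']).round(2).tolist())
    for l in ['blue_funnel','white_funnel','blue_funnel_handle','flask','flask_mouth','bottle0','balance','rack','jar0']:
        print(l,[([round(v) for v in d['rect']],round(d['confidence'],2)) for d in bot.look_for(p,l)])
E
```

```text
pics
{'time': 0.0, 'q': array([ 6.81827489e+01,  5.01151580e+00,  1.00321927e+01,  9.50984231e+01,
       -3.01029945e-03,  9.00007710e+01]), 'qd': array([-0.03332733, -0.04416305, -0.03528755,  0.01492923,  0.03044028,
        0.09205693]), 'joint_efforts': array([-9.34901109e-04, -5.20388210e+01,  4.64804220e+01,  1.62049709e-02,
       -6.72102647e-05, -1.05508511e-05]), 'ee_pos': array([0.2043416 , 0.51040706, 0.2495588 ]), 'tcp_rot': array([-1.79922254e+02,  3.01134287e-03,  1.58181982e+02]), 'wrist_force': array([-0.41206575,  0.23641971,  0.49398885]), 'torque': array([ 0.06166649, -0.03041871, -0.01801937]), 'opening': 0.08547978459829461}
top 423.3441499323246 [ 0.423 -0.018  1.128] [[-0.02, -1.0, -0.0], [-0.99, 0.02, -0.12], [0.12, 0.0, -0.99]]
blue_funnel [([194, 196, 27, 47], 0.93)]
white_funnel [([247, 200, 22, 42], 0.95)]
blue_funnel_handle [([195, 198, 30, 45], 0.82)]
flask [([438, 102, 42, 40], 0.86), ([409, 176, 43, 31], 0.76), ([348, 270, 34, 35], 0.59)]
flask_mouth [([346, 272, 32, 32], 0.89), ([404, 176, 45, 33], 0.86), ([440, 102, 45, 41], 0.67), ([194, 197, 28, 
[... 557 characters left out ...]
, 30, 50], 0.78), ([431, 278, 35, 44], 0.66), ([254, 246, 31, 42], 0.56), ([268, 143, 31, 20], 0.3)]
flask_mouth [([357, 248, 26, 51], 0.9), ([256, 244, 27, 46], 0.76), ([434, 277, 33, 43], 0.58)]
bottle0 [([346, 186, 18, 38], 0.88), ([280, 208, 20, 40], 0.67), ([317, 202, 23, 42], 0.64)]
balance [([287, 234, 138, 127], 0.74)]
rack [([268, 143, 34, 21], 0.73), ([281, 151, 39, 62], 0.66)]
jar0 [([367, 168, 21, 35], 0.9), ([391, 195, 21, 33], 0.79), ([356, 149, 20, 34], 0.73)]
wrist 324.02533236110907 [0.143 0.536 0.374] [[0.37, 0.93, 0.0], [0.9, -0.36, 0.26], [0.25, -0.1, -0.96]]
blue_funnel []
white_funnel []
blue_funnel_handle []
flask []
flask_mouth []
bottle0 []
balance []
rack []
jar0 []
```

View pics/top0.png

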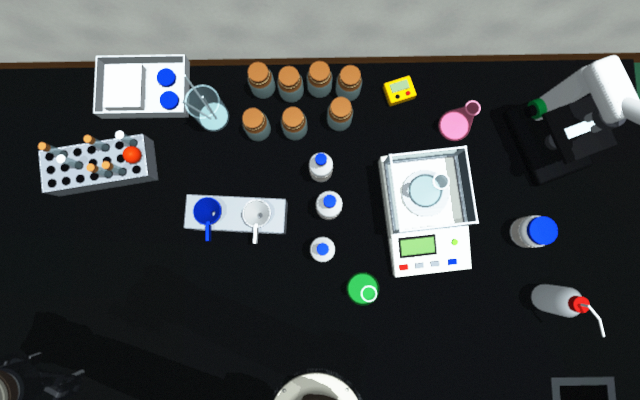

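View pics/side0.png

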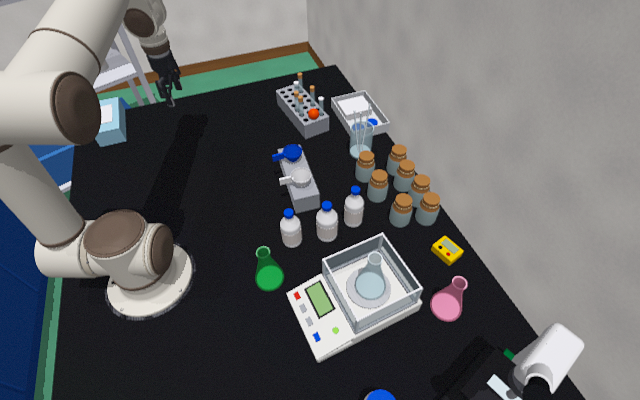

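```bash
python3 - <<'E'
import cv2
a=cv2.imread('pics/top0.png');cv2.imwrite('pics/ct.png',cv2.resize(a[180:260,170:290],None,fx=6,fy=6,interpolation=2))
cv2.imwrite('pics/ct2.png',cv2.resize(a[130:290,360:490],None,fx=3.7,fy=3.7,interpolation=2))
a=cv2.imread('pics/side0.png');cv2.imwrite('pics/cs.png',cv2.resize(a[130:215,240:360],None,fx=6,fy=6,interpolation=2))
cv2.imwrite('pics/cs2.png',cv2.resize(a[225:365,280:440],None,fx=4,fy=4,interpolation=2))
E
```

```text
(no output)
```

View pics/ct.png

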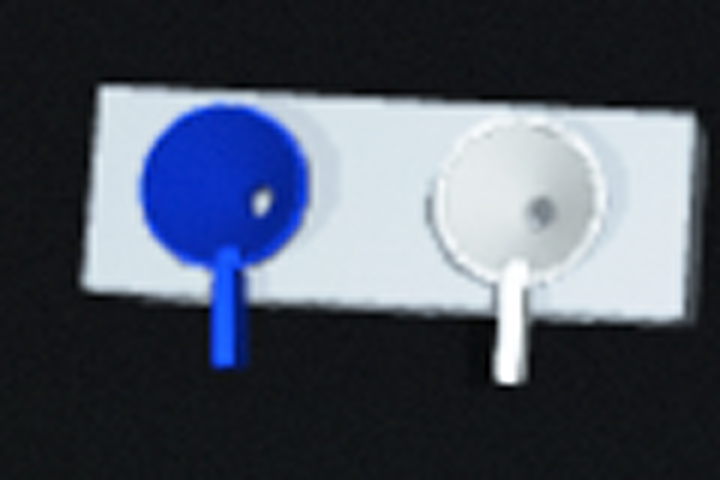

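View pics/ct2.png

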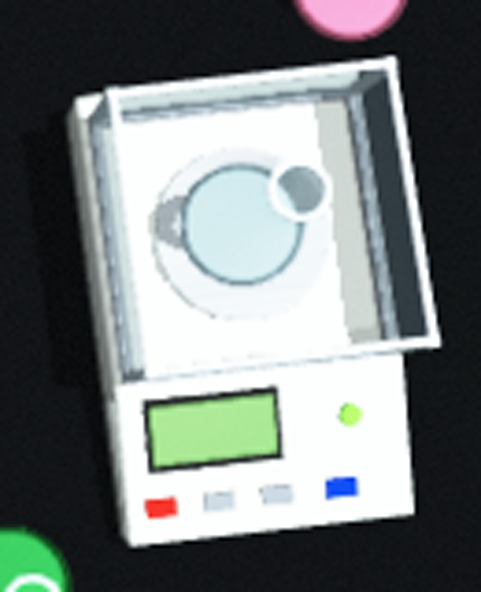

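View pics/cs.png

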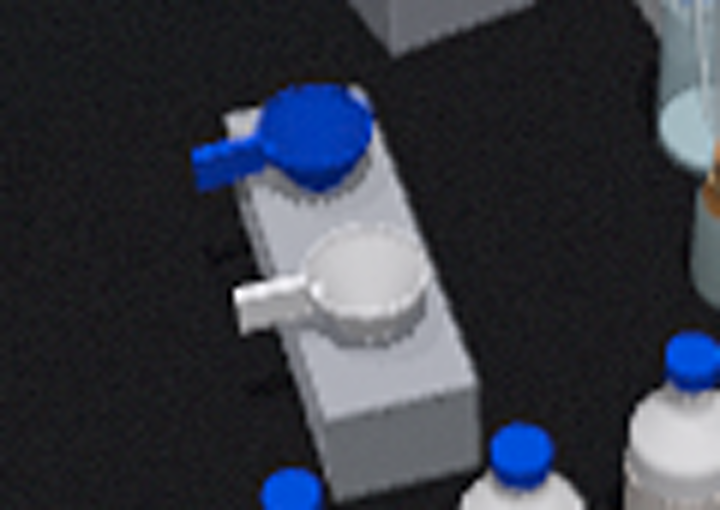

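View pics/cs2.png

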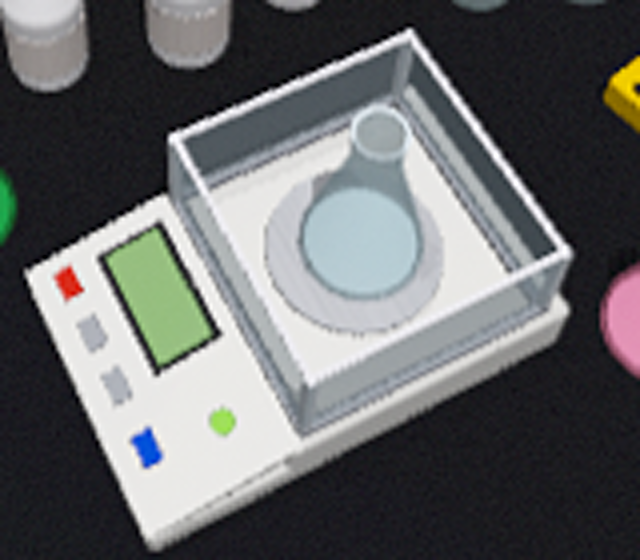

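The top view shows the blue funnel in the rack's left hole, with its rim at about (207,211). The white funnel is at (256,213) and the flask mouth inside the shield at (441,181). Look-alikes are the white funnel (256,213), the green flask (363,289), the pink flask (455,125), and the glass beaker with rods (207,107). The blue funnel and the clear flask in the draft shield match the description.

```bash
python3 - <<'E'
from h import *
L=lambda n:pickle.load(open(f'pics/{n}0.png.pkl','rb'))
T,S=L('top'),L('side')
def un(c,f,o): return [(c[0]+.5)/f-.5+o[0],(c[1]+.5)/f-.5+o[1]]
def tri(a,b):
    (o1,d1),(o2,d2)=ray(T,a),ray(S,b); A=np.c_[d1,-d2]; s=np.linalg.lstsq(A,o2-o1,rcond=None)[0]
    p,q=o1+s[0]*d1,o2+s[1]*d2; return ((p+q)/2).round(4),np.linalg.norm(p-q).round(4)
bm=un((224,187),6,(170,180)); print('blue mouth',bm,atz(T,bm,.11), atz(S,un((315,125),6,(240,130)),.11))
print('handle end',atz(T,un((226,360),6,(170,180)),.114),'start',atz(T,un((228,255),6,(170,180)),.114))
print('side handle end top',atz(S,un((196,155),6,(240,130)),.114))
fm=un((300,191),3.7,(360,130)); fs=un((381,133),4,(280,225))
print('flask',atz(T,fm,.213),atz(S,fs,.213),tri(fm,fs))
print('foot',atz(T,un((242,224),3.7,(360,130)),.075),atz(S,un((361,241),4,(280,225)),.075))
# rack corners
for c in [(98,85),(698,112),(690,322),(82,290)]: print('rack',atz(T,un(c,6,(170,180)),.072))
# shield corners
for c in [(108,90),(397,60),(437,346),(118,380)]: print('shield',atz(T,un(c,3.7,(360,130)),.144))
for r in [(308,148,25,34),(310,241,25,21),(316,191,25,28)]: pass
for n,c in [('b',(321,160)),('b',(330,202)),('b',(323,250))]: print(n,atz(T,c,.15))
for c in [(355,191),(327,207),(289,214)]:print('bs',atz(S,c,.15))
E
```

```text
blue mouth [206.91666666666666, 210.75] [0.52959357 0.25472447 0.11      ] [0.53024954 0.25601324 0.11      ]
handle end [0.45984464 0.25178417 0.114     ] start [0.50177182 0.25162626 0.114     ]
side handle end top [0.45850035 0.25274718 0.114     ]
flask [ 0.57556589 -0.28394928  0.213     ] [ 0.57613116 -0.28494166  0.213     ] (array([ 0.5761, -0.2844,  0.2119]), np.float64(0.0008))
foot [ 0.57644965 -0.28361195  0.075     ] [ 0.57504257 -0.2867722   0.075     ]
rack [0.5775176  0.31861928 0.072     ]
rack [0.56201091 0.06628889 0.072     ]
rack [0.47408435 0.07018412 0.072     ]
rack [0.49136461 0.32345799 0.072     ]
shield [ 0.65459113 -0.18432632  0.144     ]
shield [ 0.67116995 -0.37038234  0.144     ]
shield [ 0.48704716 -0.38505519  0.144     ]
shield [ 0.46886144 -0.18409162  0.144     ]
b [ 0.64131097 -0.02318696  0.15      ]
b [ 0.54133186 -0.04251773  0.15      ]
b [ 0.43054325 -0.02436355  0.15      ]
bs [ 0.64252497 -0.02496067  0.15      ]
bs [ 0.54239846 -0.05160785  0.15      ]
bs [ 0.43222108 -0.0360796   0.15      ]
```

servo_tool --motion '[[[0,0,0,0,0,-0.085],[0,0,0,0,0,-0.085],[0,0,0,0,0,-0.085],[0,0,0,0,0,-0.085],[0,0,0,0,0,-0.085]]]' --gripper 45 --newtons 25

```text
time: 2.0
ee_pos: [0.2044, 0.5106, 0.2503]
tcp_rot: [180.0, 0.0, -177.3]
wrist_force: [0.9, 0.6, 0.9]
opening: 0.045
```

servo_tool --motion '[[[-28.6,-30,0,0,0,0],[-28.6,-30,0,0,0,0],[-28.6,-30,0,0,0,0],[-28.6,-30,0,0,0,0],[-28.6,-30,0,0,0,0]]]'

```text
time: 2.5
ee_pos: [0.3548, 0.3658, 0.2504]
tcp_rot: [180.0, 0.0, -177.5]
wrist_force: [0.9, -0.0, 0.3]
opening: 0.0445
```

servo_tool --motion '[[[-28.6,-30,0,0,0,0],[-28.6,-30,0,0,0,0],[-28.6,-30,0,0,0,0],[-28.6,-30,0,0,0,0],[0,0,0,0,0,0]]]'

```text
time: 3.0
ee_pos: [0.4761, 0.2492, 0.2498]
tcp_rot: [-179.9, 0.0, -177.7]
wrist_force: [-1.3, -0.1, -0.0]
opening: 0.045
```

```bash
python3 - <<'E'
from h import *
o=bot.get_obs(); print(o['time'],o['q'],o['ee_pos'],o['tcp_rot'])
p=snap('wrist','w1.png')
for n,X in [('handle',[.4741,.2528,.114]),('end',[.4571,.252,.114]),('mouth',[.530,.2553,.11])]: print(n,proj(p,X))
E
```

```text
3.0 [ 2.76558680e+01  3.23209173e+00  8.17616072e+00  9.49570092e+01
 -5.24186522e-02  2.53704015e+01] [0.47607269 0.24920142 0.24980943] [-1.79947092e+02  1.07674941e-02 -1.77714523e+02]
handle [326.93766895 190.55883492]
end [326.83882996 170.16761836]
mouth [327.04351217 251.07404138]
```

View pics/w1.png

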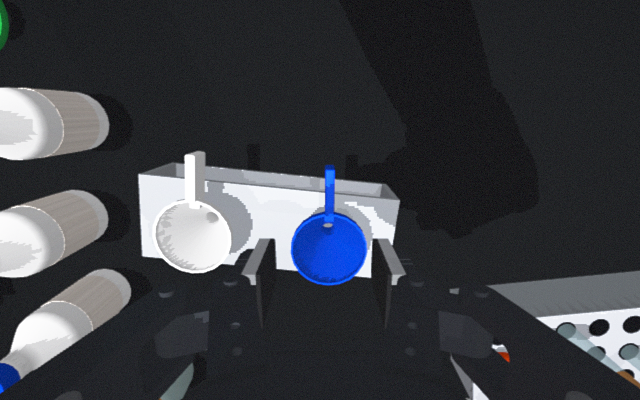

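The wrist view shows the blue handle running from (329,168) to (330,220), centred between the open fingers. It lines up with the jaw direction, and the white funnel at left is clear of the fingers.

servo_tool --motion '[[[1,2.5,20,0,0,0],[1,2.5,25,0,0,0],[0,0,25,0,0,0],[0,0,20,0,0,0],[0,0,0,0,0,0]]]'

```text
time: 3.55
ee_pos: [0.4695, 0.2573, 0.1576]
tcp_rot: [-179.9, -0.2, -177.4]
wrist_force: [0.0, -0.0, 0.4]
opening: 0.0451
```

```bash
python3 - <<'E'
from h import *
o=bot.get_obs(); print(o['time'],o['ee_pos'],o['tcp_rot'])
p=snap('wrist','w2.png'); snap('top','t2.png')
print('tcp',proj(p,o['ee_pos']),'tip',proj(p,o['ee_pos']-[0,0,.019]))
for n,X in [('handle',[.4741,.2528,.114]),('end',[.4571,.252,.114]),('mouth',[.530,.2553,.11])]: print(n,proj(p,X))
b=p['color'].astype(int); m=(b[:,:,2]>1.6*b[:,:,0]+30)&(b[:,:,2]>1.5*b[:,:,1])
for v in range(60,260,12):
    x=np.where(m[v,250:420])[0]+250
    if len(x): print(v,x.min(),x.max(),atz(p,[(x.min()+x.max())/2,v],.114))
E
```

```text
3.55 [0.46946424 0.25731751 0.15764055] [-179.90052667   -0.23059614 -177.40002571]
tcp [321.38944709 272.4712878 ] tip [321.6855953  253.34755765]
handle [313.48249297 241.86034306]
end [313.16736932 212.60860818]
mouth [314.38863893 324.3948669 ]
204 312 325 [0.45212311 0.25468521 0.114     ]
216 311 324 [0.45892184 0.25442094 0.114     ]
228 311 324 [0.46583497 0.2546992  0.114     ]
240 311 324 [0.47289123 0.25498322 0.114     ]
252 311 323 [0.48010788 0.25499348 0.114     ]
```

View pics/w2.png

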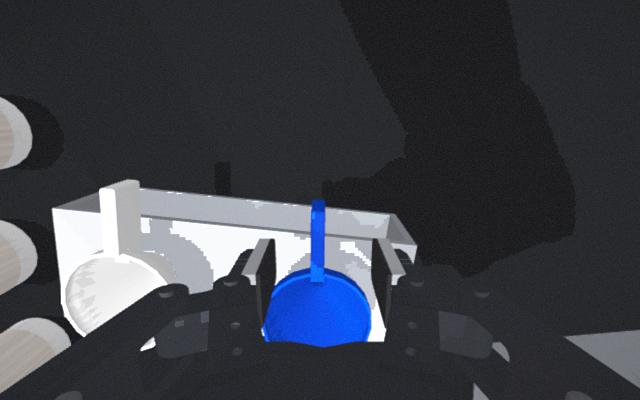

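The blue handle sits at about u=318 between the fingers, and three views agree on its position to about 2 mm. I'll correct the small offset while descending partway, then check.

servo_tool --motion '[[[-2,-1.5,8,0,0,0],[-1,-1,8,0,0,0],[0,0,4,0,0,0],[0,0,0,0,0,0],[0,0,0,0,0,0]]]'

```text
time: 4.15
ee_pos: [0.4744, 0.2547, 0.1403]
tcp_rot: [-180.0, -0.0, -177.5]
wrist_force: [0.2, -0.2, 0.6]
opening: 0.0446
```

```bash
python3 - <<'E'
from h import *
o=bot.get_obs(); print(o['time'],o['ee_pos'],o['tcp_rot'])
p=snap('wrist','w3.png')
print('tip',proj(p,o['ee_pos']-[0,0,.019]))
b=p['color'].astype(int); m=(b[:,:,2]>1.6*b[:,:,0]+30)&(b[:,:,2]>1.5*b[:,:,1])
for v in range(200,290,12):
    x=np.where(m[v,250:420])[0]+250
    if len(x): print(v,x.min(),x.max(),atz(p,[(x.min()+x.max())/2,v],.114))
cv2.imwrite('pics/w3c.png',cv2.resize(p['color'][180:340,220:420,::-1],None,fx=3.5,fy=3.5))
E
```

```text
4.15 [0.47439039 0.25472233 0.14032567] [-1.79997944e+02 -6.35710539e-03 -1.77476311e+02]
tip [321.58392793 253.20986483]
200 316 329 [0.45003265 0.25409706 0.114     ]
212 315 329 [0.45607875 0.25411402 0.114     ]
224 315 330 [0.46222895 0.25462076 0.114     ]
236 315 330 [0.46851885 0.25489084 0.114     ]
248 315 329 [0.47495291 0.25491674 0.114     ]
260 314 329 [0.48152474 0.2549432  0.114     ]
272 315 328 [0.48822768 0.25522554 0.114     ]
284 286 355 [0.49509981 0.25499785 0.114     ]
```

View pics/w3c.png

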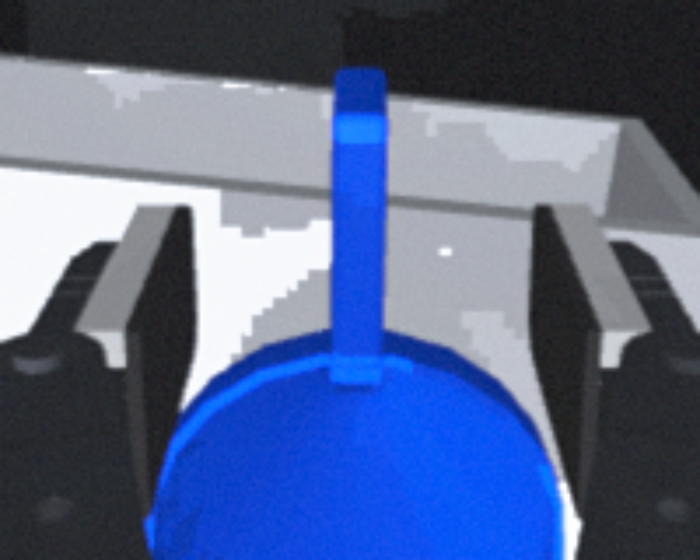

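The handle is centred between the pads and straight along the jaws, and the mouth rim is clear. Next I descend 39 mm.

servo_tool --motion '[[[0,0,12,0,0,0],[0,0,12,0,0,0],[0,0,10,0,0,0],[0,0,5,0,0,0],[0,0,0,0,0,0]]]'

```text
time: 4.7
ee_pos: [0.4738, 0.2545, 0.1]
tcp_rot: [-180.0, -0.1, -177.5]
wrist_force: [-0.1, 0.2, 1.1]
opening: 0.0449
```

servo_tool --motion '[[[0,0,0,0,0,0],[0,0,0,0,0,0],[0,0,0,0,0,0],[0,0,0,0,0,0],[0,0,0,0,0,0]]]' --gripper 2 --newtons 27

```text
time: 5.2
ee_pos: [0.4747, 0.2547, 0.1018]
tcp_rot: [180.0, 0.0, -177.5]
wrist_force: [-0.2, -1.5, 3.6]
opening: 0.0074
```

servo_tool --motion '[[[0,0,0,0,0,0],[0,0,0,0,0,0],[0,0,0,0,0,0]]]'

```text
time: 5.5
ee_pos: [0.4746, 0.2547, 0.1017]
tcp_rot: [180.0, 0.0, -177.5]
wrist_force: [0.2, -2.7, 6.3]
opening: 0.0077
```

```bash
python3 - <<'E'
from h import *
o=bot.get_obs(); print(o['time'],o['ee_pos'],o['tcp_rot'],o['wrist_force'],o['torque'],o['opening'])
snap('wrist','w4.png')
E
```

```text
5.5 [0.47463671 0.25473656 0.10171096] [ 1.79999965e+02  4.47907903e-02 -1.77477614e+02] [ 0.24753907 -2.66096175  6.34681257] [-0.60463466 -0.25583547 -0.13393607] 0.0077388524404695585
```

View pics/w4.png

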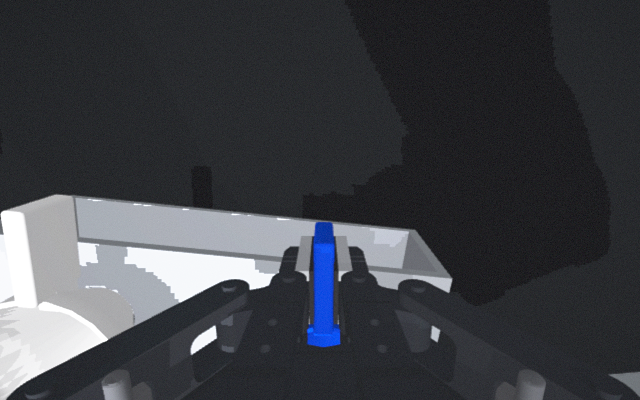

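The handle is gripped with a 7.7 mm opening. I'll lift gently.

servo_tool --motion '[[[0,0,-4,0,0,0],[0,0,-8,0,0,0],[0,0,-12,0,0,0],[0,0,-16,0,0,0],[0,0,-20,0,0,0]]]'

```text
time: 6.05
ee_pos: [0.4741, 0.2549, 0.1622]
tcp_rot: [180.0, -0.0, -177.4]
wrist_force: [0.4, 0.8, 0.3]
opening: 0.0074
```

servo_tool --motion '[[[0,0,-25,0,0,0],[0,0,-25,0,0,0],[0,0,-20,0,0,0],[0,0,-10,0,0,0],[0,0,0,0,0,0]]]'

```text
time: 6.55
ee_pos: [0.4748, 0.2551, 0.243]
tcp_rot: [179.9, 0.1, -177.5]
wrist_force: [0.1, -0.9, -1.2]
opening: 0.0072
```

```bash
python3 - <<'E'
from h import *
o=bot.get_obs(); print(o['time'],o['q'],o['ee_pos'],o['tcp_rot'],o['wrist_force'],o['torque'],o['opening'])
p=snap('wrist','w5.png');q=snap('side','s5.png')
a=np.vstack([p['color'],]);
cv2.imwrite('pics/s5c.png',cv2.resize(q['color'][60:220,180:380,::-1],None,fx=3.5,fy=3.5))
E
```

```text
6.55 [2.82458981e+01 3.16130211e+00 7.33981952e+00 9.40350647e+01
 1.41161890e-02 2.57071525e+01] [0.47477427 0.25513601 0.24296802] [ 1.79925055e+02  1.23130927e-01 -1.77461317e+02] [ 0.06507426 -0.90349421 -1.2035339 ] [-0.02687863  0.01769758 -0.05427296] 0.007158884323720109
```

View pics/w5.png

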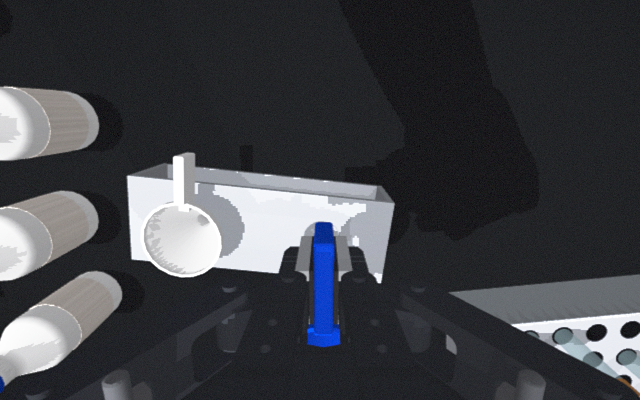

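View pics/s5c.png

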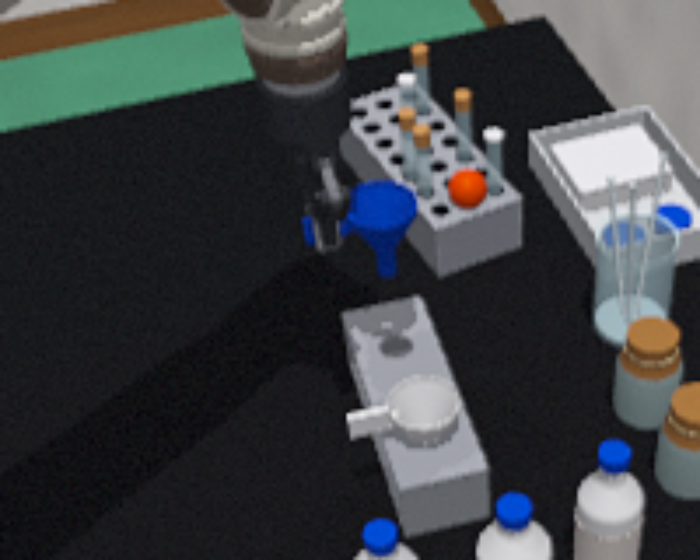

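The funnel came out upright and free, and the white one is untouched. Next I rise and carry it over the bottles.

servo_tool --motion '[[[0,-10,-16,0,0,0],[0,-20,-16,0,0,0],[0,-30,-16,0,0,0],[0,-35,-16,0,0,0],[0,-35,-16,0,0,0]]]'

```text
time: 7.15
ee_pos: [0.4797, 0.1238, 0.3205]
tcp_rot: [-180.0, -0.1, -177.4]
wrist_force: [1.0, 0.4, -0.8]
opening: 0.0075
```

servo_tool --motion '[[[-2,-35,0,0,0,0],[-2,-35,0,0,0,0],[-2,-35,0,0,0,0],[-2,-35,0,0,0,0],[-2,-35,0,0,0,0]]]'

```text
time: 7.65
ee_pos: [0.4976, -0.0509, 0.32]
tcp_rot: [180.0, -0.1, -177.5]
wrist_force: [0.4, -0.2, -1.1]
opening: 0.0074
```

servo_tool --motion '[[[-2,-35,0,0,0,0],[-2,-35,0,0,0,0],[-2,-35,0,0,0,0],[-2,-35,0,0,0,0],[-2,-35,0,0,0,0]]]'

```text
time: 8.15
ee_pos: [0.5153, -0.2253, 0.3198]
tcp_rot: [179.9, -0.1, -177.5]
wrist_force: [0.4, 0.1, -0.6]
opening: 0.0076
```

servo_tool --motion '[[[-2,-30,0,0,0,0],[0,-20,0,0,0,0],[0,-10,0,0,0,0],[0,-3.5,0,0,0,0],[0,0,0,0,0,0]]]'

```text
time: 8.65
ee_pos: [0.5203, -0.2869, 0.3208]
tcp_rot: [180.0, -0.0, -177.5]
wrist_force: [0.1, 0.7, -0.5]
opening: 0.0074
```

servo_tool --motion '[[[0,0,0,0,0,0],[0,0,0,0,0,0]]]'

```text
time: 8.85
ee_pos: [0.5205, -0.2863, 0.3216]
tcp_rot: [-180.0, 0.0, -177.4]
wrist_force: [0.4, 0.5, -0.1]
opening: 0.0076
```

```bash
python3 - <<'E'
from h import *
o=bot.get_obs(); print(o['time'],o['q'],o['ee_pos'],o['tcp_rot'],o['wrist_force'],o['torque'],o['opening'])
for n in ['top','side','wrist']: p=snap(n,n+'6.png')
q=cv2.imread('pics/side6.png');cv2.imwrite('pics/s6c.png',cv2.resize(q[170:360,270:450],None,fx=3,fy=3,interpolation=2))
q=cv2.imread('pics/top6.png');cv2.imwrite('pics/t6c.png',cv2.resize(q[120:290,350:500],None,fx=3.5,fy=3.5,interpolation=2))
E
```

```text
8.85 [-2.88194094e+01  1.38184566e+01  2.82135281e+01  1.04373053e+02
  7.00744294e-03 -3.14112242e+01] [ 0.52047497 -0.28632605  0.32158496] [-1.79994505e+02  2.24438464e-02 -1.77408183e+02] [ 0.38308722  0.48760337 -0.0702988 ] [-0.02490824  0.02170893  0.0184206 ] 0.007564855398197558
```

View pics/s6c.png

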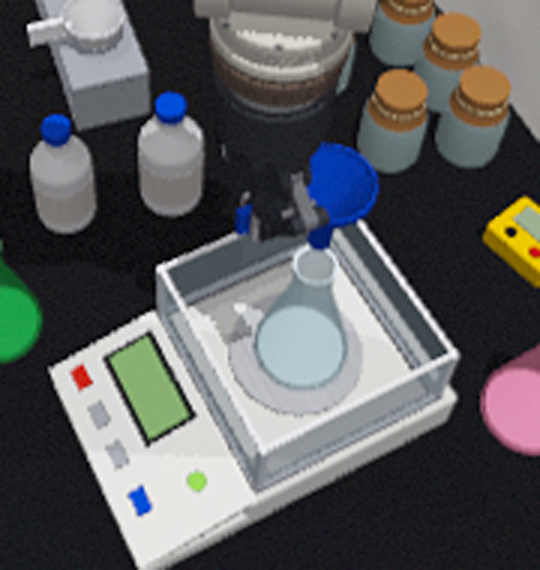

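View pics/t6c.png

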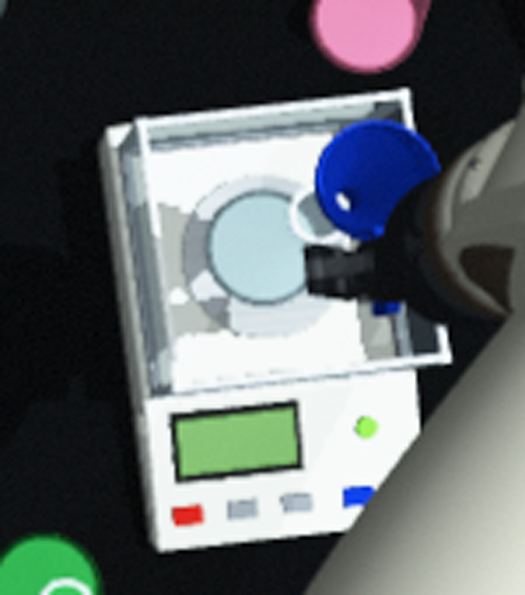

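View pics/wrist6.png

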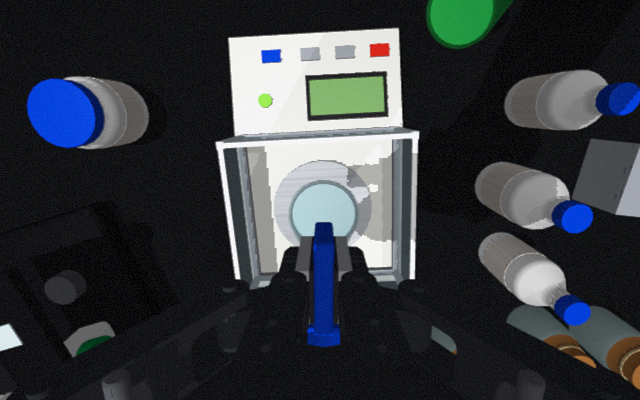

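The funnel hovers just above the flask neck in the side view. I'll overlay the predicted model to check position and tilt.

```bash
cat > ov.py <<'E'
from h import *
import sys
k=sys.argv[1]; tcp=np.array(eval(sys.argv[2])); zs=float(sys.argv[3]); F=np.array([.576,-.2845])
ax=tcp[:2]+.0555*np.array([.999,.044])
def circ(p,c,r,z): return np.array([proj(p,[c[0]+r*np.cos(a),c[1]+r*np.sin(a),z]) for a in np.linspace(0,2*np.pi,60)])
for n,(r0,r1,c0,c1),f in [('side',(210,275,330,410),8),('top',(140,215,420,490),8)]:
    p=pickle.load(open(f'pics/{n}{k}.png.pkl','rb')); im=p['color'][r0:r1,c0:c1,::-1]
    im=cv2.resize(im,None,fx=f,fy=f,interpolation=cv2.INTER_CUBIC).copy()
    for c,r,z,col in [(ax,.034,zs+.08,(0,255,255)),(ax,.009,zs,(0,255,255)),(ax,.009,zs+.028,(0,255,255)),(F,.0185,.213,(0,0,255)),(F,.0425,.07,(0,0,255))]:
        q=(circ(p,c,r,z)-[c0,r0]+.5)*f-.5
        cv2.polylines(im,[q.round().astype(int)],True,col,1)
    cv2.imwrite(f'pics/ov_{n}{k}.png',im)
print(ax)
E
python3 ov.py 6 '[.5205,-.2863]' .2499
```

```text
[ 0.5759445 -0.283858 ]
```

View pics/ov_side6.png

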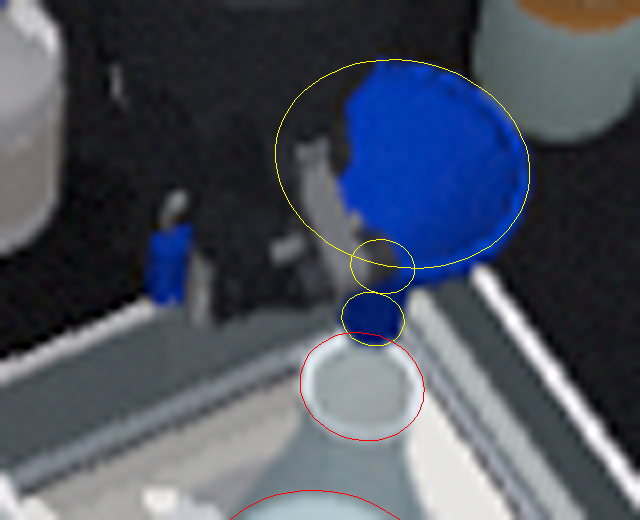

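View pics/ov_top6.png

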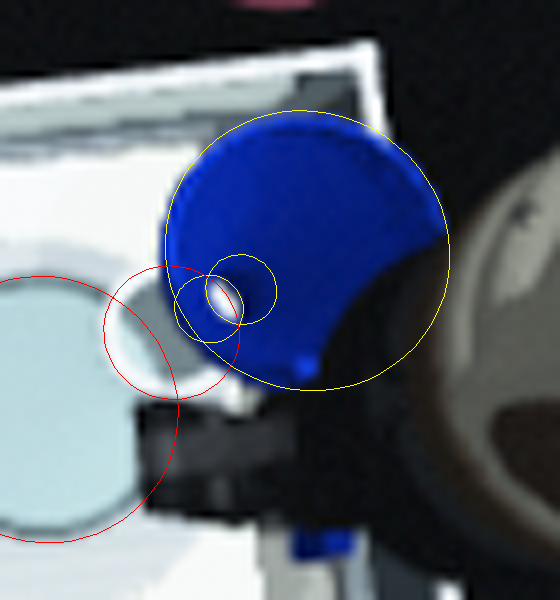

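The model fits both views to about 1 px (1–2 mm), upright, with the stem over the flask rim circle. I'll lower it 27 mm.

servo_tool --motion '[[[0,-0.5,7,0,0,0],[0,0,8,0,0,0],[0,0,7,0,0,0],[0,0,3,0,0,0],[0,0,2,0,0,0]]]'

```text
time: 9.5
ee_pos: [0.5202, -0.2877, 0.2937]
tcp_rot: [180.0, -0.0, -177.5]
wrist_force: [-0.2, 0.1, 0.2]
opening: 0.0074
```

servo_tool --motion '[[[0,0,0,0,0,0],[0,0,0,0,0,0],[0,0,0,0,0,0],[0,0,0,0,0,0]]]'

```text
time: 9.9
ee_pos: [0.5205, -0.2878, 0.2945]
tcp_rot: [-180.0, 0.0, -177.5]
wrist_force: [-0.9, -0.2, -0.2]
opening: 0.0077
```

```bash
python3 - <<'E'
from h import *
o=bot.get_obs(); print(o['time'],o['ee_pos'],o['tcp_rot'],o['wrist_force'],o['torque'],o['opening'])
for n in ['top','side']: p=snap(n,n+'7.png')
t=o['ee_pos']; import subprocess
subprocess.run(['python3','ov.py','7',f'[{t[0]},{t[1]}]',str(t[2]-.0717)])
E
```

```text
[ 0.57590451 -0.28532141]
9.9 [ 0.52046001 -0.28776341  0.29452375] [-1.79987643e+02  1.93756396e-02 -1.77468672e+02] [-0.94761679 -0.16127356 -0.24192689] [0.00120997 0.03630014 0.02286091] 0.00768494458615069
```

View pics/ov_side7.png

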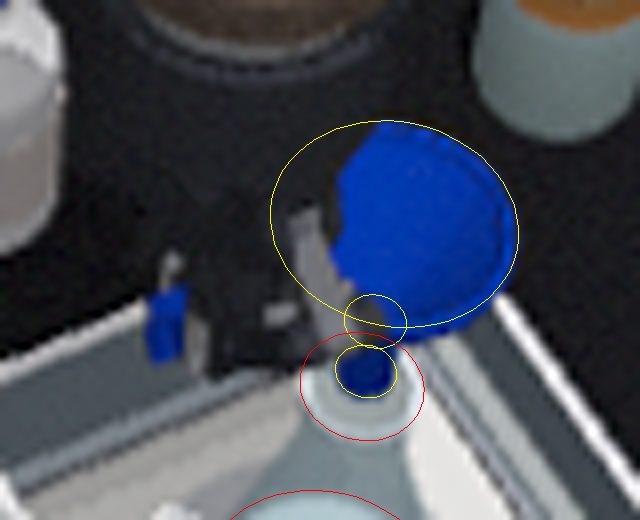

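View pics/ov_top7.png

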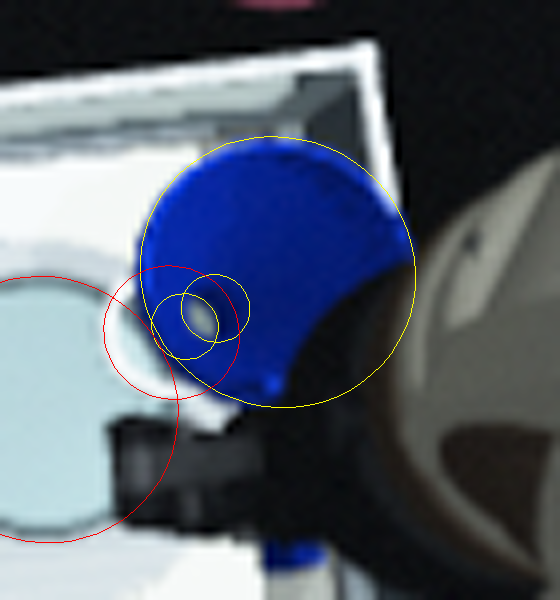

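View pics/side7.png

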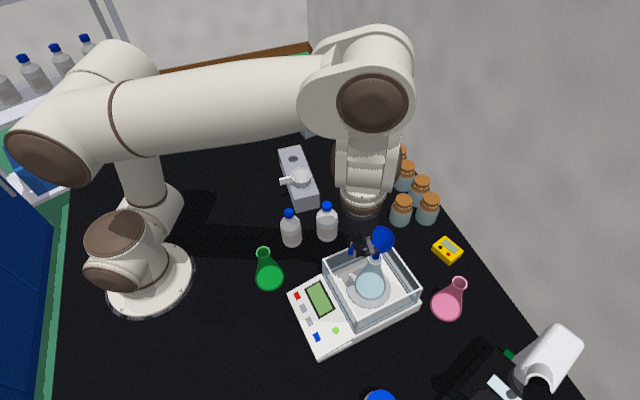

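View pics/top7.png

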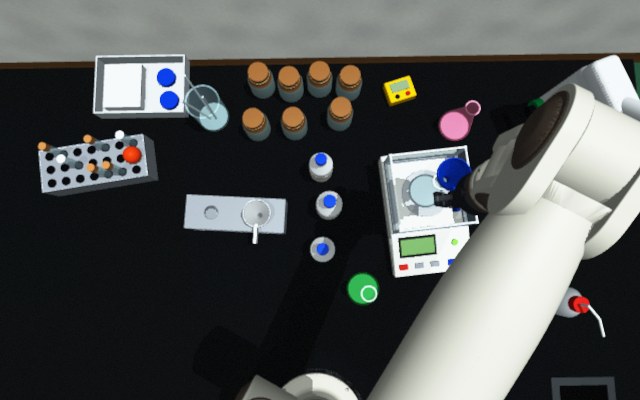

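The top view shows the bottles (321,165), (329,203) and (322,249), the jars, the white funnel (256,213) and the flask where they were at the start. The blue funnel is over the flask, so I'm handing in.

```bash
python3 - <<'E'
from h import *
o=bot.get_obs(); print(o['time'],o['ee_pos'],o['qd'].round(2),o['opening'])
print(bot.job_done())
E
```

```text
10.0 [ 0.52044203 -0.28774425  0.2944143 ] [ 0.04  0.12 -0.13 -0.01  0.04 -0.12] 0.007717537065163332
the job is handed in; nothing more can be done
None
```

The blue funnel is now held upright and still over the flask. I pinched it by its handle at 27 N, lifted it out of the rack, and carried it over the bottles and draft shield. The job was handed in at about 10 s of the 40 s allowed.

- **Position:** the stem is centred over the flask mouth to about 1–2 mm, which is roughly the camera calibration. Its end is about 10 mm above the rim. The funnel model overlaid on the top and side pictures agreed to about 1 px.
- **Grip and contact:** the wrist force is close to zero and the opening is steady at 7.7 mm, so there is no sign of contact or slipping.
- **Other things:** in the last top view the white funnel, bottles, jars and flask all stand where they were. In the side view the arm hid the third bottle, so that one was checked from the top view only.
- **Disagreement:** before the grasp, the wrist camera placed the handle about 2 mm to the left of where the top and side views did. I closed on nearly the wrist camera's value. As the jaws closed, a force of about 6 N showed, and it went away on lifting.
- **Mouth:** the gripper body hangs over part of the funnel's handle side, as gripping at the named point makes it do. The rest of the mouth is open to the spoon.

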